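Close the UV curing box on its load and start it

ROBOT

A 7-joint arm with a two-finger parallel gripper is mounted at the origin on a cart in front of the work surface, level with it; the furniture and walls round the work are solid. World frame = base frame: x ahead of the robot, y to its left, z up, the work surface at z = 0. Lengths are in m, angles in rad, forces in N, time in s.
With the tool pointing down it reaches from about 0.425 to 0.875 m from the base axis. Payload 4.7 kg.
Tool frame: the origin (TCP) lies midway between the tips of the shut fingers; the grasp point (between the pads) lies ctrl.tcp_to_grasp behind it (ctrl.tcp_to_grasp is the distance from the TCP to the grasp point, in m); z points along the fingers, y is the line along which they close (so a half turn about z gives the same grasp; the last joint's range is limited). The gripper opens to 87 mm and grips with 3 to 60 N. Pads are 19 mm wide; open, the fingers measure 117 mm over their backs; the gripper's body (75 mm by 190 mm) begins 51 mm behind the grasp point.
Start: joints at [-1.21, 0.321, -0.07, 1.45, 0.023, 1.371, -0.057], TCP at [0.221, 0.611, 0.223] pointing down, gripper open.
Joint ranges: [-2.86, 2.86], [-0.3, 2.09], [-1.38, 1.24], [0.06, 2.45], [-1.56, 4.7], [0.09, 2.05], [-2.69, 2.69]. Speed limits (rad/s): [2.57, 2.57, 3.14, 3.14, 3.14, 3.14, 3.14].

INTERFACE

Orientations are given as a 3x3 rotation matrix whose columns are the frame's x, y, z axes.
In Python, from plant import ctrl, imaging, ticket gives the robot as it stands (ctrl), with the cameras (imaging) and the job (ticket).
- The arm moves only by the shell command python3 inch.py 'ROWS'. ROWS is rows parted by semicolons, their numbers by spaces, 1 to 20 of them, each of 5 numbers: the finger opening in m, then dx, dy, dz in m, then a turn about the tool's z in rad; each row is the pose to reach, as a shift and turn from the pose commanded when the command began, along the tool's axes at that moment; what a row does not reach only later rows make up. A row lasts 1/8 s, in which the tool goes at most 0.0625 m and 0.188 rad, less where a joint would pass 70% of its speed; a pose out of reach is approached as far as the arm can. The fingers move at their own pace and stop on an object; the grip force is fixed at half the most. Time passes only in rows, so rows that do not move let the fingers close. It prints the time, the measured TCP pose, the force, the opening and the grip force at its end.
- ctrl.sense(): the state, without advancing time (a new reading comes with each control period).
- imaging.camera(name): name is "side" or "top" or "wrist"; returns a dict with "frame" (400x640x3 uint8, blue, green, red), "mtx" (3x3 intrinsics, pixels), "R" (3x3) and "t" (3): a world point X has camera coordinates R X + t. Camera axes: x right, y down, z forward; pixel columns grow to the right and rows downward; lengths in m; the calibration is good to about 2 mm. A picture is of the moment at which its call begins. There is no depth.
- ticket.sign_off(): hands the job in; it is judged then, once.
The state is a dict: "t": time; "joints": joint angles; "dq": joint speeds; "joint_torque": joint torques, N m; "eef_pos": TCP position; "tool_rot": TCP orientation; "contact_force": force on the tool from outside, world axes, zero at the start; "torque": the same for the moment, N m; "width": finger opening in m; "grip_force": force on a finger pad.
Only numpy, scipy, OpenCV 4.12 (cv2) and the standard library are available. Lean on these libraries where they do the work, as an engineer would, in place of code of your own. Each camera call takes 0.05 s, during which the arm holds its last target. There are 200 camera calls.

TASK

The dish of rings is already on the turntable of the small UV curing box. Swing the open hood down and press it home until the catch snaps and the hood stays fully shut, then press the long start key on the front panel firmly for about half a second and let go. Keep off the two small square keys, and leave the dish and everything else on the bench standing as it is.

Things in the scene. Friction and masses are not known exactly. Their poses are not given: they have to be found in the camera images.
- uv_box: UV curing box, a grey painted metal unit fixed to the bench, 160 mm wide (y), 150 mm deep (x), its chamber rim 62 mm high. Origin: centre of its underside; x points to the rear (hinge side), y to the unit's left as seen by someone facing its front, z up. In front of the chamber a key panel, 47 mm deep, slopes down towards the front by 0.27 rad (45 to 58 mm high).
- hood (a joint): Angle of the grey hood, a 106 x 160 x 28 mm shell hinged along the rear rim: 0 shut, grows as its front edge rises, stop at 1.3. It starts open; the stiff hinge leaves it where it is let go (3 N at the front edge moves it). From 0.12 rad on a roller catch at the front resists with 6 to 7 N; past it the hood drops to its stop at 0 and stays shut, otherwise it stays ajar at 0.12.
- hood_hinge (a point): Middle of the hood's hinge axis, which runs along the box's y; 63 mm above the bench, 75 mm behind the box's origin. Mind the lamp: its long head hangs 527 to 593 mm above the worktop, 0.69 to 0.78 m ahead of the robot, from y = 0.02 to -0.34; a far-out swing from the left strikes it, so come in near the robot (0.45 m out) and reach outward only at the box.
- hood_push (a point): Point on the hood's flat outer (top) face, in the middle of its width, 16 mm behind the front edge; a good place to push. It turns with the hood: shut, it lies 90 mm in front of the hinge axis and 28 mm above it (91 mm above the bench).
- start_key: Long start key of the membrane panel, a flat pad 50 mm wide (y) and 24 mm deep, on the unit's left, standing 2.5 mm proud. Origin: middle of its top face; its z axis is the panel's normal, leaning 0.27 rad to the front. It gives only 1.5 mm and is on its stop at about 4 N; press it with 5 to 10 N.
- minus_key: Small square membrane key, 15 mm, on the unit's right (origin: middle of its top face, 90 mm from the start key's). Not to be pressed.
- plus_key: Small square membrane key, 15 mm, at the unit's far right (20 mm beyond the other). Not to be pressed.
- load_dish: Loose flared aluminium dish, 68 mm across and 21 mm high, with two rings in it, standing on the turntable in the chamber below the hood. Origin: centre of its underside.
- dropper_bottle: Loose small brown dropper bottle, 33 mm across and 102 mm high, standing right of the box. Origin: centre of its underside.
- steel_block: Loose flat steel bench block, 64 x 64 x 16 mm, lying in front of the box to its left. Origin: centre of its underside.

How it is judged:
By the outcome, as a careful person would: the job done as asked, in the order asked, and still so for the second after the job is handed in, with the robot touching nothing.
It also fails if it takes over 42 s, if anything falls off the work surface, if the arm or the gripper's body presses on something with over 40 N, if the wrist force passes 120 N, or if a joint passes its speed limit or range.

## Working session

There is one attempt and no reset: what is moved stays moved. The work goes in short steps, Python scripts to look and compute and a shell command to move; the robot and the scene stay as the last step left them, time stands still between calls to the robot, and variables do not carry over. Pictures are saved under pics/ and viewed, at most 10 in all, crops included, and the job is handed in when it is done.

```bash
ls; mkdir -p pics
python3 - <<'E'
from plant import ctrl, imaging, ticket
import cv2,numpy as np
s=ctrl.sense(); print(s['t'],s['eef_pos'],s['tool_rot'],s['width'],ctrl.tcp_to_grasp)
for n in('side','top'):
    c=imaging.camera(n); cv2.imwrite(f'pics/{n}0.png',c['frame']); np.savez(f'{n}0.npz',**c); print(n,c['mtx'],c['R'],c['t'],-c['R'].T@c['t'])
E
```

```text
inch.py
pics
plant.py
0.0 [0.22079544 0.61074763 0.22145991] [[-9.40483239e-01  3.39839671e-01 -5.24285266e-04]
 [ 3.39840049e-01  9.40481430e-01 -1.84946139e-03]
 [-1.35439793e-04 -1.91756057e-03 -9.99998152e-01]] 0.08700111222815374 0.0187
side [[493.24043631   0.         322.14442657]
 [  0.         493.24043631 189.31405299]
 [  0.           0.           1.        ]] [[-0.98782774 -0.15430002  0.01969408]
 [-0.0761708   0.36943868 -0.926128  ]
 [ 0.13562582 -0.91635505 -0.37669493]] [0.44901159 0.23288804 0.69435981] [0.36711226 0.61952477 0.46840308]
top [[386.53986084   0.         314.18036221]
 [  0.         386.53986084 200.93884503]
 [  0.           0.           1.        ]] [[ 5.50297951e-04 -9.99957785e-01 -9.17197055e-03]
 [-9.85949819e-01  9.89550954e-04 -1.67038843e-01]
 [ 1.67040867e-01  9.13502384e-03 -9.85907653e-01]] [-0.32242366  0.50784105  0.84710649] [ 0.35938181 -0.33065092  0.91704069]
```

View pics/side0.png

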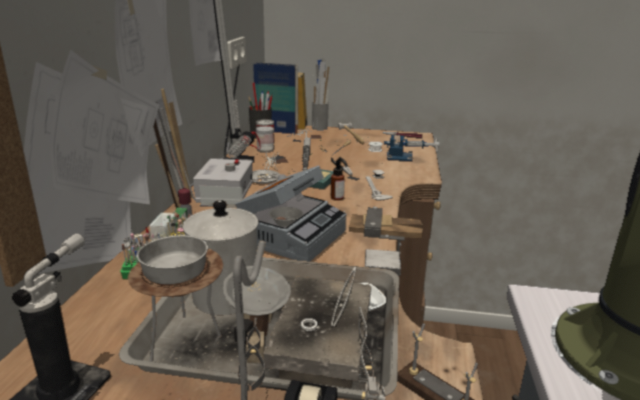

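View pics/top0.png

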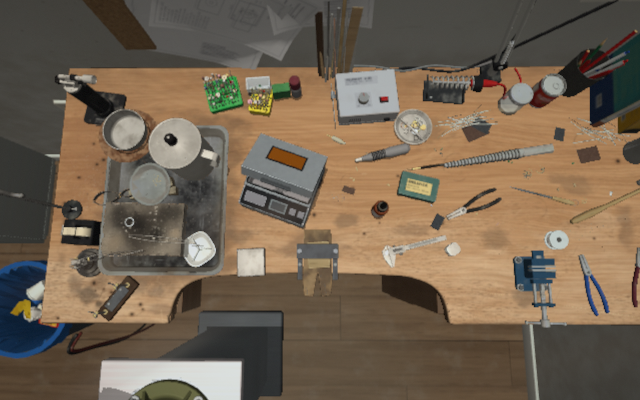

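The side view shows the open box at about (300,215) and the bottle at (338,180). In the top view the box covers cols 240–325 and rows 137–227, with the steel block at (251,262) and the bottle at (380,209). I'll zoom in on the box in both views.

Run:
```python
import cv2,numpy as np
a=cv2.imread('pics/top0.png')[130:235,230:335]; b=cv2.imread('pics/side0.png')[160:265,235:355]
a=cv2.resize(a,None,fx=5,fy=5,interpolation=cv2.INTER_CUBIC);b=cv2.resize(b,None,fx=5,fy=5,interpolation=cv2.INTER_CUBIC)
cv2.imwrite('pics/topc.png',a);cv2.imwrite('pics/sidec.png',b)
```

```text
(no output)
```

View pics/topc.png

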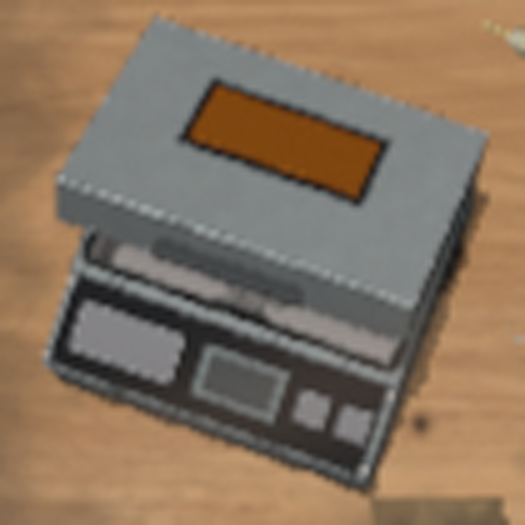

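View pics/sidec.png

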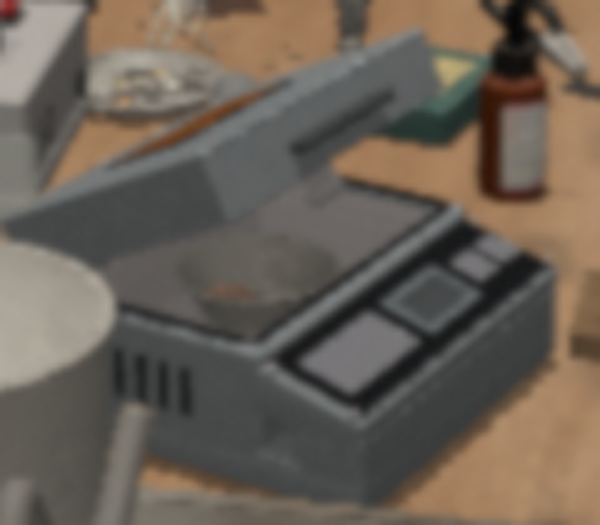

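The crops show the start key centre at top crop (127,343) and side crop (358,353). The small keys are at top (312,410) and (355,425). The hood's front top corners are at top (60,180) and (412,305), and at side (205,153) and (418,33).

```bash
cat > h.py <<'E'
import numpy as np
C={n:dict(np.load(f'{n}0.npz')) for n in('top','side')}
O={'top':(230,130),'side':(235,160)}
def ray(n,p):
    c=C[n]; u=np.array(p)/5+O[n]-.4
    d=c['R'].T@np.linalg.solve(c['mtx'],[*u,1]); return -c['R'].T@c['t'],d/np.linalg.norm(d)
def plane(n,p,z):
    o,d=ray(n,p); return o+d*(z-o[2])/d[2]
def tri(p,q):
    a,d=ray('top',p);b,e=ray('side',q)
    s=np.linalg.lstsq(np.c_[d,-e],b-a,rcond=None)[0]; P=a+d*s[0];Q=b+e*s[1]
    return (P+Q)/2,np.linalg.norm(P-Q)
E
python3 - <<'E'
from h import *
np.set_printoptions(precision=4,suppress=True)
print('start',plane('top',(127,343),.054),plane('side',(358,353),.054),tri((127,343),(358,353)))
print('minus',plane('top',(312,410),.054),plane('side',(475,263),.054)); print('plus',plane('top',(355,425),.054),plane('side',(500,247),.054))
fl=tri((60,180),(205,153));fr=tri((412,305),(418,33));print('FL',fl,'FR',fr,np.linalg.norm(fl[0]-fr[0]))
k=plane('top',(127,343),.054);m=plane('top',(355,425),.054);v=k-m;print('d',np.linalg.norm(v))
for l,r in((fl[0],fr[0]),(k,m),(plane('top',(50,365),.045),plane('top',(370,488),.045))):
    v=(l-r)[:2];print('len',np.linalg.norm(v),'yaw',np.arctan2(-v[0],v[1]),(l+r)/2)
E
```

```text
start [ 0.512  -0.1883  0.054 ] [ 0.5143 -0.1842  0.054 ] (array([ 0.5137, -0.1878,  0.052 ]), np.float64(0.002501239830993568))
minus [ 0.4813 -0.2726  0.054 ] [ 0.4829 -0.2713  0.054 ]
plus [ 0.4744 -0.2921  0.054 ] [ 0.4751 -0.2887  0.054 ]
FL (array([ 0.5675, -0.1716,  0.1345]), np.float64(0.0008874871974563623)) FR (array([ 0.5146, -0.3188,  0.1327]), np.float64(0.0011856650454073157)) 0.1564246821520916
d 0.11042256275397737
len 0.1564148852782886 yaw -0.3451091839314251 [ 0.541  -0.2452  0.1336]
len 0.11042256275397737 yaw -0.34759049635572203 [ 0.4932 -0.2402  0.054 ]
len 0.15744723930542898 yaw -0.3674335752241545 [ 0.4752 -0.2252  0.045 ]
```

Measurements agree: the key spacing is 110 mm, the front length is 157 mm and the hood is at about 0.46 rad. The tool axes already line up with the box. Next I'll check the clutter heights and work out the shifts.

```bash
cat >> h.py <<'E'
yaw=-.35
xb=np.array([np.cos(yaw),np.sin(yaw),0]);yb=np.array([-xb[1],xb[0],0])
key=np.array([.5130,-.1870,.054]); 
org=np.array([.4752,-.2252,0])+.075*xb; hinge=org+.075*xb+[0,0,.063]
def shifts(W,start=None):
    from plant import ctrl, imaging, ticket
    s=ctrl.sense();R=s['tool_rot'];p=s['eef_pos'] 
    for w in W: print(np.round(w,3),np.round(R.T@(np.array(w)-p),4))
E
python3 - <<'E'
from h import *
O['top']=O['side']=(0,0)
print('lid knob',tri((170*5,139*5),(220*5,207*5)))
O['top']=(230,130);O['side']=(235,160)
print(org,hinge,(key-org)@xb,(key-org)@yb)
D=hinge-.085*xb; D[2]=.19
shifts([(.31,.36,.32),(.46,.10,.32),(.44,-.19,.32),D])
E
```

```text
lid knob (array([ 0.61774099, -0.02754214,  0.1613296 ]), np.float64(0.0012674221821290228))
[ 0.54565295 -0.25091734  0.        ] [ 0.61610591 -0.27663467  0.063     ] -0.052590407699167355 0.04884557475258591
[0.31 0.36 0.32] [-0.1691 -0.2058 -0.0981]
[0.46 0.1  0.32] [-0.3986 -0.3993 -0.0977]
[ 0.44 -0.19  0.32] [-0.4783 -0.6788 -0.0972]
[ 0.536 -0.247  0.19 ] [-0.5884 -0.7     0.0328]
```

```bash
python3 inch.py '0 -0.03 -0.04 -0.03; 0 -0.07 -0.08 -0.06 0' 2>&1 | tail -1; python3 inch.py '0 -0.05 -0.05 -0.05 0; 0 -0.085 -0.1 -0.098 0; 0 -0.13 -0.15 -0.098 0; 0 -0.17 -0.205 -0.098 0; 0 -0.215 -0.245 -0.098 0; 0 -0.26 -0.285 -0.098 0; 0 -0.305 -0.325 -0.098 0; 0 -0.35 -0.36 -0.098 0; 0 -0.4 -0.4 -0.098 0; 0 -0.416 -0.456 -0.098 0; 0 -0.432 -0.512 -0.098 0; 0 -0.448 -0.568 -0.098 0; 0 -0.464 -0.624 -0.098 0; 0 -0.478 -0.679 -0.098 0; 0 -0.478 -0.679 -0.098 0'
```

```text
ValueError: setting an array element with a sequence. The requested array has an inhomogeneous shape after 1 dimensions. The detected shape was (2,) + inhomogeneous part.
t: 1.98
eef_pos: [0.4379, -0.1953, 0.3207]
tool_rot: [[-0.937, 0.349, 0.0], [0.349, 0.937, -0.001], [-0.001, -0.0, -1.0]]
contact_force: [0.5, 0.6, 0.9]
width: 0.0004
grip_force: 0.0
```

Run:
```python
from h import *
D=hinge-.085*xb
shifts([(*D[:2],.16),(*D[:2],.091)])
```

```text
[ 0.536 -0.247  0.16 ] [-0.1103 -0.0145  0.1607]
[ 0.536 -0.247  0.091] [-0.1103 -0.0145  0.2297]
```

```bash
python3 inch.py '0 -0.055 -0.007 0.02 0; 0 -0.11 -0.0145 0.04 0; 0 -0.11 -0.0145 0.1 0; 0 -0.11 -0.0145 0.15 0; 0 -0.11 -0.0145 0.16 0; 0 -0.11 -0.0145 0.16 0'
python3 - <<'E'
from plant import ctrl, imaging, ticket
import cv2
a=imaging.camera('side')['frame'][140:270,220:370]
cv2.imwrite('pics/s1.png',cv2.resize(a,None,fx=4,fy=4,interpolation=cv2.INTER_CUBIC))
E
```

```text
t: 2.72
eef_pos: [0.5387, -0.2402, 0.1612]
tool_rot: [[-0.941, 0.339, 0.0], [0.339, 0.941, 0.0], [-0.0, 0.0, -1.0]]
contact_force: [0.3, -0.1, 0.7]
width: 0.0005
grip_force: 0.0
```

View pics/s1.png

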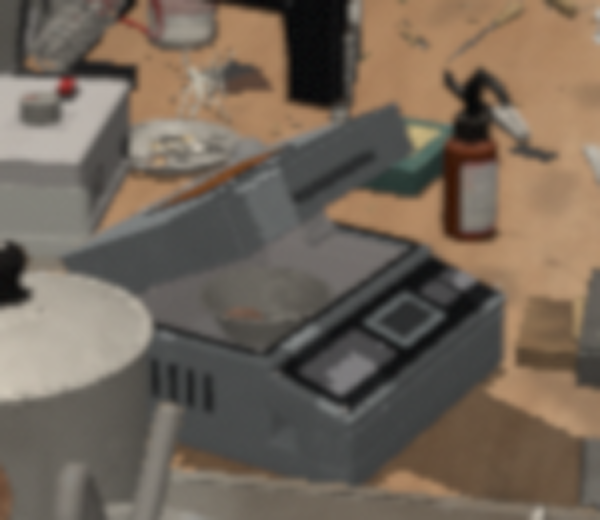

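The fingertips at about (330,105) hang above the hood near its front middle, clear of everything. I'll press down in stages.

```bash
python3 inch.py '0 0 0 0.015 0; 0 0 0 0.025 0; 0 0 0 0.032 0; 0 0 0 0.038 0; 0 0 0 0.044 0; 0 0 0 0.05 0; 0 0 0 0.055 0'; python3 inch.py '0 0 0 0.003 0; 0 0 0 0.006 0; 0 0 0 0.009 0; 0 0 0 0.012 0; 0 0 0 0.014 0; 0 0 0 0.016 0; 0 0 0 0.016 0'
```

```text
t: 3.65
eef_pos: [0.5384, -0.2407, 0.1051]
tool_rot: [[-0.941, 0.34, 0.0], [0.34, 0.941, -0.0], [-0.0, -0.0, -1.0]]
contact_force: [-1.8, 0.2, 0.1]
width: 0.0006
grip_force: 0.6
t: 4.53
eef_pos: [0.5385, -0.2408, 0.0913]
tool_rot: [[-0.94, 0.34, 0.001], [0.34, 0.94, 0.001], [-0.0, 0.001, -1.0]]
contact_force: [-4.9, 2.5, 15.3]
width: 0.0004
grip_force: 7.4
```

```bash
python3 inch.py '0 0 0 0.002 0; 0 0 0 0.003 0; 0 0 0 0.003 0'; python3 inch.py '0 0 0 -0.02 0; 0 0 0 -0.06 0; 0 0 0 -0.09 0; 0 0.05 0 -0.09 0; 0 0.1 0 -0.09 0;0 0.1 0 -0.09 0'
python3 - <<'E'
from plant import ctrl, imaging, ticket
import cv2
a=imaging.camera('side')['frame'][140:270,220:370]
cv2.imwrite('pics/s2.png',cv2.resize(a,None,fx=4,fy=4,interpolation=cv2.INTER_CUBIC))
from h import *
shifts([(*(key-.008*xb)[:2],z) for z in(.08,.054)])
E
```

```text
t: 4.9
eef_pos: [0.5386, -0.2408, 0.0911]
tool_rot: [[-0.94, 0.34, 0.001], [0.34, 0.94, 0.003], [0.0, 0.003, -1.0]]
contact_force: [-11.5, 6.1, 32.7]
width: 0.0004
grip_force: 16.6
t: 5.65
eef_pos: [0.4417, -0.2051, 0.1765]
tool_rot: [[-0.941, 0.339, 0.003], [0.339, 0.941, 0.008], [-0.0, 0.008, -1.0]]
contact_force: [0.6, 0.8, -0.1]
width: 0.0005
grip_force: 0.0
[ 0.505 -0.184  0.08 ] [-0.0505  0.0404  0.0973]
[ 0.505 -0.184  0.054] [-0.0505  0.0402  0.1233]
```

View pics/s2.png

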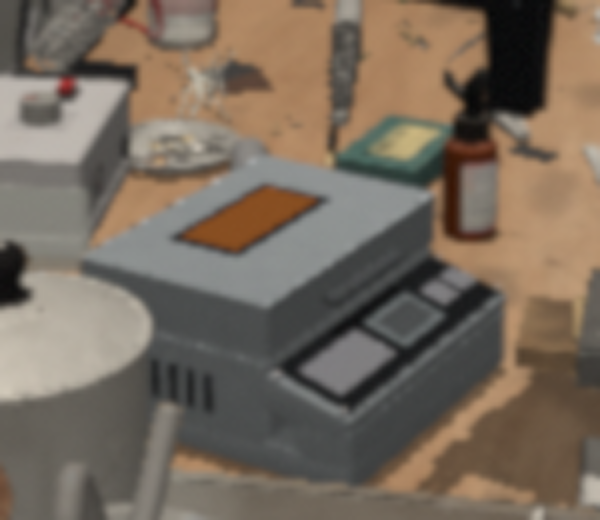

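The hood is fully shut, with no gap at the seam around (270,350), and the dish is enclosed. Next I'll move above the key at (345,362).

```bash
python3 inch.py '0 -0.025 0.02 0.04 0; 0 -0.05 0.04 0.08 0; 0 -0.05 0.04 0.1 0; 0 -0.05 0.04 0.1 0'
python3 - <<'E'
from h import *
shifts([(*(key-.008*xb)[:2],z) for z in(.054,)])
E
```

```text
t: 6.2
eef_pos: [0.5034, -0.1871, 0.0747]
tool_rot: [[-0.94, 0.341, -0.005], [0.341, 0.94, -0.003], [0.004, -0.004, -1.0]]
contact_force: [-0.3, -0.8, 0.6]
width: 0.0006
grip_force: 0.0
[ 0.505 -0.184  0.054] [-0.0011  0.0035  0.0207]
```

```bash
python3 inch.py '0 -0.001 0.003 0.01 0; 0 -0.001 0.003 0.016 0; 0 -0.001 0.003 0.0175 0; 0 -0.001 0.003 0.0175 0'
```

```text
t: 6.7
eef_pos: [0.5069, -0.1837, 0.0595]
tool_rot: [[-0.94, 0.34, 0.001], [0.34, 0.94, 0.0], [-0.001, 0.001, -1.0]]
contact_force: [0.0, -0.3, 0.2]
width: 0.0007
grip_force: 0.0
```

```bash
python3 inch.py '0 0.001 0 0.002 0; 0 0.001 0 0.003 0; 0 0.001 0 0.003 0'
```

```text
t: 7.08
eef_pos: [0.5058, -0.1832, 0.056]
tool_rot: [[-0.94, 0.34, -0.0], [0.34, 0.94, 0.0], [0.0, 0.0, -1.0]]
contact_force: [-0.2, -0.3, -0.8]
width: 0.0006
grip_force: 0.0
```

```bash
python3 inch.py '0 0 0 0.0015 0' | grep -E "eef|force"; python3 inch.py '0 0 0 0.001 0'| grep -E "eef|force"
```

```text
eef_pos: [0.506, -0.1833, 0.0546]
contact_force: [-0.5, 0.2, 0.5]
grip_force: 0.3
eef_pos: [0.5062, -0.1834, 0.0537]
contact_force: [0.0, -0.3, 3.5]
grip_force: 1.3
```

```bash
python3 inch.py '0 0 0 0.0012 0; 0 0 0 0.0012 0'| grep -E "^t|eef|force"
```

```text
t: 7.58
eef_pos: [0.5065, -0.1835, 0.0528]
tool_rot: [[-0.94, 0.34, 0.001], [0.34, 0.94, -0.0], [-0.001, 0.0, -1.0]]
contact_force: [-0.1, -1.1, 4.2]
grip_force: 2.1
```

```bash
python3 inch.py '0 0 0 0.0008 0; 0 0 0 0.0008 0'| grep -E "^t|eef|force"
```

```text
t: 7.82
eef_pos: [0.5065, -0.1836, 0.0526]
tool_rot: [[-0.94, 0.34, 0.001], [0.34, 0.94, 0.0], [-0.001, 0.001, -1.0]]
contact_force: [-2.3, 0.5, 9.3]
grip_force: 4.8
```

```bash
python3 inch.py '0 0 0 -0.0002 0; 0 0 0 -0.0002 0; 0 0 0 -0.01 0; 0 0 0 -0.04 0; 0 0.02 0 -0.09 0; 0 0.06 0 -0.12 0; 0 0.06 0 -0.12 0'
python3 - <<'E'
from plant import ctrl, imaging, ticket
import cv2,numpy as np
a=imaging.camera('side')['frame'][140:270,220:370]
cv2.imwrite('pics/s3.png',np.hstack([cv2.resize(a,(390,338)),cv2.resize(imaging.camera('top')['frame'][120:290,220:410],(390,338))]))
E
```

```text
t: 8.7
eef_pos: [0.4496, -0.162, 0.1743]
tool_rot: [[-0.941, 0.339, 0.009], [0.339, 0.941, 0.01], [-0.005, 0.012, -1.0]]
contact_force: [0.4, 0.3, 0.2]
width: 0.0003
grip_force: 0.0
```

View pics/s3.png

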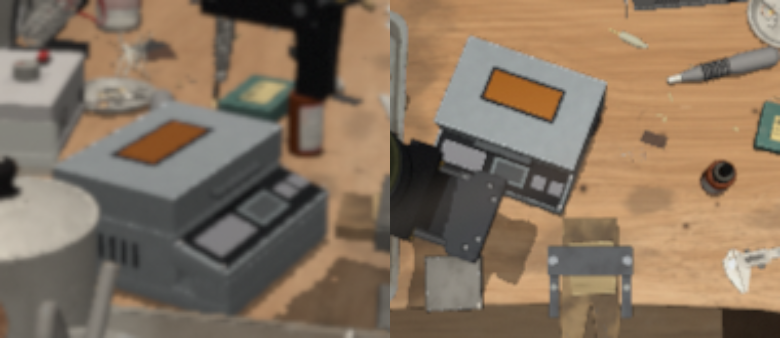

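The hood is still shut, the keys look unchanged, and the bottle (720,178) and steel block (453,283) are standing where they were. The gripper is clear of everything, so I'm handing in.

```bash
python3 inch.py '0 0 0 0 0; 0 0 0 0 0' | head -1; python3 -c "
from plant import ctrl, imaging, ticket
print(ticket.sign_off())"
```

```text
t: 9.05
the job is handed in; nothing more can be done
None
```

The hood is shut, the start key was pressed once at up to about 9 N for roughly half a second and released, and the job was handed in at about 9 s; no start light showed in the pictures, so the press rests on the force and position readings.

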